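# Clamp a counting slide in the sprung slide stage

## Robot

A 6-joint arm with a two-finger parallel gripper is mounted at the origin on a cart in front of the work surface, level with it; the furniture and walls round the work are solid. World frame = base frame: x ahead of the robot, y to its left, z up, the work surface at z = 0. Lengths are in m, angles in rad, forces in N, time in s.
With the tool pointing down it reaches from about 0.3 to 0.875 m from the base axis. Payload 6.4 kg.
Tool frame: the origin (TCP) lies on the centre line of the jaws, within the pads' length; the fingertips stand 11 mm ahead of it and the grasp point (between the pads) lies 8 mm behind it; x points along the fingers, y is the direction in which the jaws open and shut, and the axes are right-handed (so a half turn about x gives the same grasp; the last joint's range is limited). The gripper opens to 85 mm and grips with 20 to 120 N. Pads are 22 mm wide; open, the fingers measure 114 mm over their backs; the gripper's body (76 mm by 85 mm) begins 54 mm behind the grasp point. The pads swing forward as they close: fully open they stand 13 mm farther back than shut.
Start: joints at [-0.206, 0.181, 1.607, -0, 1.354, -0.206], TCP at [0.575, 0, 0.216] pointing down, gripper open.
Joint ranges: [-2.99, 2.99], [-0.89, 2.07], [0.3, 2.58], [-1.14, 4.28], [0, 2.63], [-3.12, 3.12]. Speed limits (rad/s): [2.57, 2.57, 3.01, 3.14, 3.14, 3.14].

## Interface

Orientations are given as a unit quaternion [w, x, y, z].
In Python, from bench import ctrl, camera, hand_in gives the robot as it stands. The module is installed in compiled form; this text tells all that it offers.
- The arm moves only by the tool drive_tool, never from a script. Its argument "increments" is a list of rows, each a list of 7 numbers: the shift along the tool's x, y, z in m, then the turn, a rotation vector about the tool's x, y, z in degrees, then the gripper's target within -1 to 1 (fully open at 1, half-way at 0, shut at -1). In form: [[dx, dy, dz, rx, ry, rz, claw], ...]. A call has 1 to 10 rows; each row shifts and turns the commanded pose from where the row before left it, along the tool's axes as they then stand; what a row does not reach is not made up. A row lasts 1/8 s, in which the tool goes at most 62.5 mm and 10.7 degrees, less where a joint would pass 70% of its speed; a pose out of reach is approached as far as the arm can. A call is refused whole if a number of a shift passes 0.0625 or a number of a turn 10.7, either way. A call with a gripper value outside its range is refused whole. The fingers move at their own pace and stop on an object; the grip force is fixed at half the most. Time passes only in rows, so rows that do not move let the fingers close. It gives the time, the measured TCP pose, the force and the opening at its end, in the units of the state.
- ctrl.get_obs(): the state, without advancing time (a new reading comes with each control period).
- camera(name): name is "scene" or "side" or "wrist"; returns a dict with "img" (480x640x3 uint8, red, green, blue), "depth" (480x640 float32, m along the optical axis (not along the pixel's ray), 0 where there is no reading), "fx", "fy", "cx", "cy" (pixels), "k1" (the pictures are not rectified: a ray, as slopes to the right and down, at radius r is drawn at 1 + k1 r^2 times it, then the intrinsics apply), "world_from_camera" (4x4, takes a point from camera to world coordinates); the wrist camera has in their place "hand_eye" (4x4, takes a point from camera to tool coordinates, whose origin is the TCP and whose axes are the tool frame's). Camera axes: x right, y down, z forward; pixel columns grow to the right and rows downward; lengths in m; the calibration is good to about 2 mm. A picture is of the moment at which its call begins: read the wrist's pose just before it.
- hand_in(): hands the job in, once; it reports no verdict.
The state is a dict: "time_s": time; "q": joint angles; "dq": joint speeds; "joint_efforts": joint torques, N m; "eef_pos": TCP position; "eef_rot": TCP orientation; "wrist_force": force on the tool from outside, world axes, zero at the start; "torque": the same for the moment, N m; "opening": opening from 0.0 (shut) to 1.0 (fully open).
Only numpy, scipy, OpenCV 4.12 (cv2) and the standard library are available. Lean on these libraries where they do the work, as an engineer would, in place of code of your own. Each camera call takes 0.05 s, during which the arm holds its last target.

## Task

Draw the slide stage's sprung curved arm back by its red post until it stays open on its own. Then take the glass slide from its wooden rest and set it flat on the black seat, one long side along the two lugs of the fixed edge and one end up against the end stop. Finally bring the arm back over its centre so that it springs onto the slide and holds it square against the lugs; leave the dishes, the stopwatch and the beaker where they are.

Things in the scene. Friction and masses are not known exactly. Their poses are not given: they have to be found in the camera images.
- stage: the slide stage, fixed: grey base plate, 10 mm high, from x -97 to +53 and y -116 to +64 mm about its origin, which is on the bench straight below the place of the clamped slide's centre; z up. A black seat 22 (x) x 64 (y) mm, centred at x -2 mm, y 0, flat top 30 mm above the bench, carries the slide; it is narrower than the slide, so fingers can pass beside it
- edge_left (a point): fixed edge, first of two aluminium lugs, 10 (x) x 14 (y) mm, top 40 mm above the bench: this point is in the middle of its face towards the stage's -x, at its top; x +16, y +30 mm in the stage. The slide's long side goes against this face
- edge_right (a point): fixed edge, second lug, the same, at x +16, y -30 mm in the stage. The 46 mm gap between the two lugs is free for a finger
- end_stop (a point): end stop, an aluminium lug 14 (x) x 10 (y) mm, top 40 mm above the bench: this point is in the middle of its face towards the stage's -y, at its top; x +4, y +38 mm in the stage. The slide's short end goes against this face
- slide_home (a point): the point in the stage, 32.5 mm above the bench, where the centre of the slide lies when it is home against both lugs and the end stop; axes as the stage's, the slide's long side then lies along y
- clip_arm (a joint): angle of the sprung curved steel arm about its upright pivot (rad, growing counter-clockwise from above). 0: shut with no slide, as it starts; about 0.16: resting on the front (-x) long side of a slide that is home; 0.95: fully open, at its stop. Over-centre spring: below 0.5 it springs shut, above 0.5 it springs open and stays. Moving the post takes up to about 4 N
- clip_pivot (a point): the arm's pivot axis, 33 mm above the bench, at x -30, y -92 mm in the stage, with the stage's axes; a small spring strut sits beside it on +x. The arm is a 7 mm bar at the slide's height; shut, it runs from here towards +y, bowed out to -x, and ends in a round white pad, radius 5 mm, 69 mm from the pivot, that meets the slide 26 mm from the middle of its length
- clip_post (a point): on the axis of the red upright post on the arm, 11 mm in diameter, by which the arm is drawn; the point is 69 mm above the bench, the post's top is 85 mm above the bench. It stands 44 mm from the pivot axis; with the arm at 0 it lies at x -43, y -50 mm in the stage.
- slide_center (a point): centre of the loose glass slide (counting chamber) 32 (x) x 76 (y) x 5 mm (z), 30 g, clear with a blue label at one end and a white square on top; axes fixed in the slide, y along its length. Either end may go to the end stop. At the start it lies flat, its centre 26.5 mm above the bench, on the wooden rest.
- slide_rest: fixed wooden rest: foot 50 (x) x 90 (y) x 6 mm with a raised bar 20 (x) x 60 (y) mm whose top is 24 mm above the bench; origin on the bench under its middle. The slide lies along the bar and overhangs it by 6 mm on both long sides.
- dish_green: bystander: round petri dish, 67 mm across, 16 mm high, pale green; origin at its underside
- dish_tan: bystander: round petri dish, 67 mm across, 16 mm high, tan; origin at its underside
- timer: bystander: black stopwatch lying flat, 73 x 62 x 18 mm; origin at its underside
- small_beaker: bystander: small clear beaker, 49 mm across, 58 mm high; origin at its underside
Things that resemble listed ones, but are neither listed nor needed, are in the scene too. Of the things shaped like the part that bears slide_center, the clear glass one is meant.

How it is judged:
By the outcome, as a careful person would: the job done as asked, in the order asked, and still so for the second after the job is handed in, with the robot touching nothing.
It also fails if it takes over 67 s, if anything falls off the work surface, if the arm or the gripper's body presses on something with over 40 N, if the wrist force passes 120 N, or if a joint passes its speed limit or range.

## Working session

There is one attempt and no reset: what is moved stays moved. The work goes in short steps, Python scripts to look and compute and a tool call to move; the robot and the scene stay as the last step left them, time stands still between calls to the robot, and variables do not carry over. Pictures are saved under pics/ and viewed, and the job is handed in when it is done.

Besides the shell and the picture viewer there is one more tool, called after "Request:" as name([rows], argument=value, ...), one row to a line, values as JSON. drive_tool: Moves the arm, as the interface text tells. Its arguments: {"type":"object","properties":{"increments":{"type":"array","items":{"type":"array","items":{"type":"number"}}}},"required":["increments"]}

```bash
mkdir -p pics; cat > h.py <<'E'
import numpy as np, cv2
from bench import ctrl, camera, hand_in
from scipy.spatial.transform import Rotation as R
def snap(name,fn):
    o=ctrl.get_obs(); c=camera(name)
    cv2.imwrite('pics/'+fn+'.png',c['img'][:,:,::-1])
    if name=='wrist':
        T=np.eye(4);q=o['eef_rot'];T[:3,:3]=R.from_quat([q[1],q[2],q[3],q[0]]).as_matrix();T[:3,3]=o['eef_pos']
        c['world_from_camera']=T@c['hand_eye']
    np.savez('pics/'+fn+'.npz',**{k:v for k,v in c.items()})
    return c
def load(fn): return dict(np.load('pics/'+fn+'.npz'))
def ray(c,u,v):
    x=(u-c['cx'])/c['fx'];y=(v-c['cy'])/c['fy'];a,b=x,y
    for _ in range(20):
        r2=a*a+b*b;a=x/(1+c['k1']*r2);b=y/(1+c['k1']*r2)
    return np.array([a,b,1.0])
def P(c,u,v,z=None):
    W=c['world_from_camera'];d=ray(c,u,v)
    if z is None: s=float(c['depth'][int(round(v)),int(round(u))])
    else: s=(z-W[2,3])/(W[:3,:3]@d)[2]
    return W[:3,:3]@(d*s)+W[:3,3]
def proj(c,p):
    W=c['world_from_camera'];q=W[:3,:3].T@(np.asarray(p)-W[:3,3]);a,b=q[0]/q[2],q[1]/q[2];k=1+c['k1']*(a*a+b*b)
    return c['fx']*a*k+c['cx'],c['fy']*b*k+c['cy']
E
python3 - <<'E'
from h import *
for n in['scene','side','wrist']:
    c=snap(n,n+'0'); print(n,c['world_from_camera'][:3].round(3).tolist(),c['fx'],c['k1'])
o=ctrl.get_obs();print(o)
E
```

```text
scene [[0.505, -0.582, 0.637, -0.501], [-0.863, -0.324, 0.388, -0.616], [-0.02, -0.746, -0.666, 1.185]] 548.2900065458947 -0.04420785194878025
side [[0.503, -0.433, 0.748, -0.372], [-0.864, -0.257, 0.432, -0.527], [0.005, -0.864, -0.503, 0.696]] 491.5936325756623 -0.05647720678018265
wrist [[1.0, 0.0, -0.001, 0.575], [0.0, -0.952, -0.307, 0.08], [-0.001, 0.307, -0.952, 0.372]] 338.40777820233 -0.022777480322555315
{'time_s': 0.15, 'q': array([-2.06324627e-01,  1.81384683e-01,  1.60772155e+00, -1.96933729e-05,
        1.35374964e+00, -2.06329776e-01]), 'dq': array([-0.00161135, -0.00324541, -0.00201893, -0.00031886, -0.00060776,
       -0.00012171]), 'joint_efforts': array([ 1.94259010e-03, -4.45260644e+01, -3.51692533e+01, -1.26067753e-04,
        5.82284134e-03,  2.14055274e-05]), 'eef_pos': array([5.74599794e-01, 8.05447998e-05, 2.15410497e-01]), 'eef_rot': array([ 0.49963217,  0.49974745,  0.50037233, -0.50024765]), 'wrist_force': array([-0.18326896,  0.34255283,  0.15349459]), 'torque': array([-0.01390315, -0.0092782 , -0.0060782 ]), 'opening': 0.9969607433180634}
```

View pics/scene0.png

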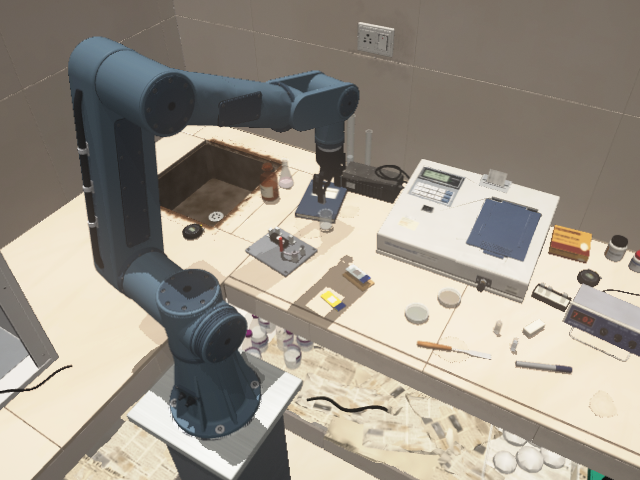

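View pics/side0.png

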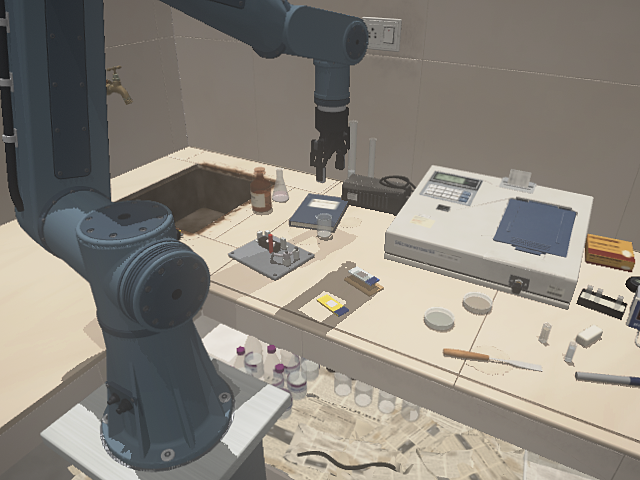

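View pics/wrist0.png

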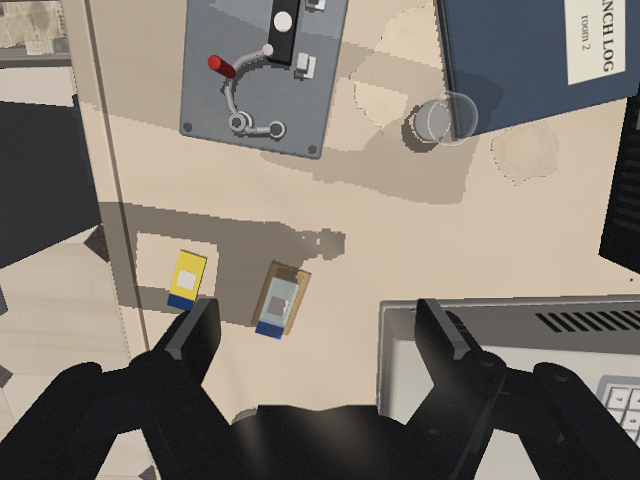

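```bash
python3 - <<'E'
from h import *
c=load('wrist0')
im=cv2.imread('pics/wrist0.png')
cv2.imwrite('pics/z1.png',cv2.resize(im[0:170,150:370],None,fx=3.5,fy=3.5,interpolation=cv2.INTER_CUBIC))
cv2.imwrite('pics/z2.png',cv2.resize(im[220:350,150:350],None,fx=4,fy=4,interpolation=cv2.INTER_CUBIC))
for u,v in [(320,158),(182,133),(238,122),(283,22),(215,63),(305,65),(258,326),(280,300),(420,180)]: print(u,v,P(c,u,v).round(4))
o=ctrl.get_obs();q=o['eef_rot'];print(R.from_quat([q[1],q[2],q[3],q[0]]).as_matrix().round(2))
E
```

```text
320 158 [ 0.5782  0.0482 -0.0019]
182 133 [0.4357 0.0748 0.0094]
238 122 [0.5028 0.0848 0.0469]
283 22 [0.5447 0.17   0.0296]
215 63 [0.4957 0.1282 0.0827]
305 65 [0.5642 0.1335 0.0385]
258 326 [ 0.5058 -0.1416  0.0282]
280 300 [ 0.5329 -0.107   0.029 ]
420 180 [ 0.6887  0.0246 -0.0016]
[[-0.  1.  0.]
 [ 0.  0. -1.]
 [-1. -0. -0.]]
```

View pics/z1.png

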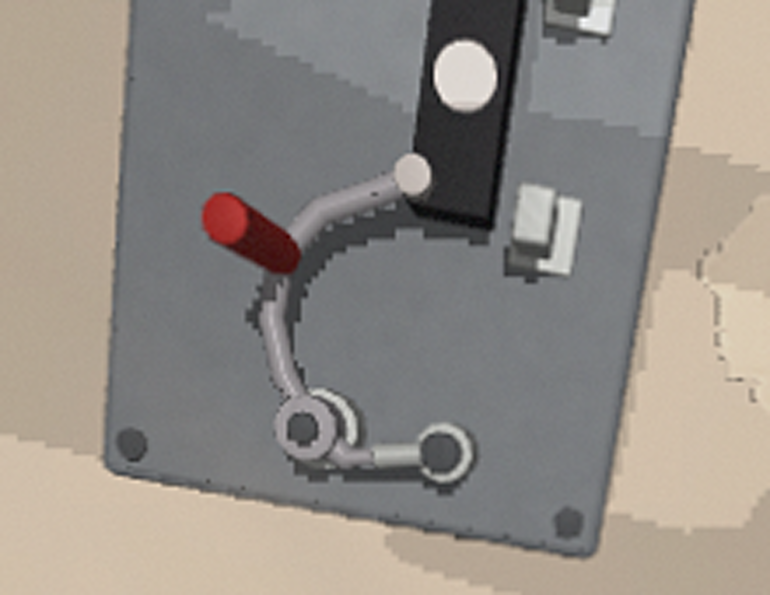

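View pics/z2.png

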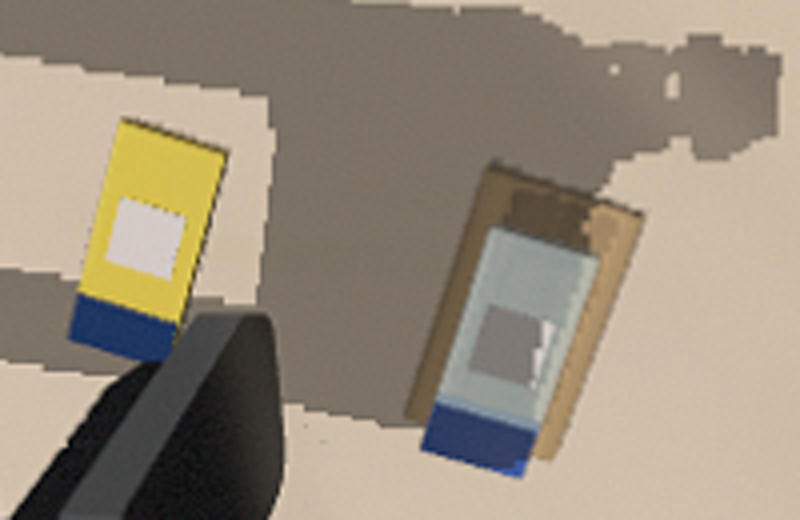

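```bash
cat > fit.py <<'E'
from h import *
def fit2(S,W):
    S=np.array(S)[:,:2];W=np.array(W)[:,:2];a=S.mean(0);b=W.mean(0);s=S-a;w=W-b
    th=np.arctan2((s[:,0]*w[:,1]-s[:,1]*w[:,0]).sum(),(s*w).sum())
    M=np.array([[np.cos(th),-np.sin(th)],[np.sin(th),np.cos(th)]]);t=b-M@a
    return th,t,W-(S@M.T+t)
E
python3 - <<'E'
from fit import *
c=load('wrist0')
A=[(106,468,.01,-97,-116),(597,556,.01,53,-116),(225,220,.085,-43,-50),(303,428,.047,-30,-92),(490,227,.03,9,-32),(415,205,.03,-13,-32),(514,246,.04,16,-37)]
W=[P(c,150+u/3.5,v/3.5,z) for u,v,z,_,_ in A]
th,t,r=fit2([(a[3]/1e3,a[4]/1e3) for a in A],W);print('stage',np.degrees(th),t.round(4),(r*1e3).round(1).tolist())
B=[(490,228,-16,38),(598,257,16,38),(522,477,16,-38),(421,449,-16,-38)]
W=[P(c,150+u/4,220+v/4,.029) for u,v,_,_ in B]
th,t,r=fit2([(a[2]/1e3,a[3]/1e3) for a in B],W);print('slide',np.degrees(th),t.round(4),(r*1e3).round(1).tolist())
B=[(123,118,-16,38),(228,150,16,38)]
print([P(c,150+u/4,220+v/4,.02)for u,v,_,_ in B])
E
```

```text
stage -10.402127613982687 [0.5481 0.1696] [[2.3, 1.1], [-0.6, 2.4], [-1.0, -0.3], [-0.6, 0.0], [-1.0, -1.5], [1.1, -0.2], [-0.2, -1.4]]
slide -18.036208102015692 [ 0.5287 -0.1186] [[0.3, -0.9], [-0.3, 0.2], [-0.5, 0.5], [0.5, 0.1]]
[array([ 0.42333264, -0.04925262,  0.02      ]), array([ 0.45175304, -0.05876202,  0.02      ])]
```

```bash
cat > plan.py <<'E'
from fit import *
TH=np.radians(-10.4);T0=np.array([.5481,.1696])
def S(x,y):
    return np.array([np.cos(TH)*x-np.sin(TH)*y,np.sin(TH)*x+np.cos(TH)*y])/1e3+T0
def post(a):
    d=np.array([-13,42.]);return S(*(np.array([-30,-92])+np.array([np.cos(a)*d[0]-np.sin(a)*d[1],np.sin(a)*d[0]+np.cos(a)*d[1]])))
def cur():
    o=ctrl.get_obs();q=o['eef_rot'];M=R.from_quat([q[1],q[2],q[3],q[0]]).as_matrix()
    return np.array([*o['eef_pos'],np.degrees(np.arctan2(M[1,1],M[0,1]))]),o
def plan(wps,start=None,st=.04,sd=8):
    # wps: x,y,z,yaw,claw,(step)
    p=np.array(start) if start is not None else cur()[0]
    rows=[]
    for w in wps:
        s=w[5] if len(w)>5 else st
        t=np.array(w[:4],float);n=max(1,int(np.ceil(max(np.linalg.norm(t[:3]-p[:3])/s,abs(t[3]-p[3])/sd))))
        for k in range(n):
            g=p+(t-p)/(n-k);d=g-p;y=np.radians(p[3])
            r=[round(-d[2],4),round(d[0]*np.cos(y)+d[1]*np.sin(y),4),round(d[0]*np.sin(y)-d[1]*np.cos(y),4),round(-d[3],1),0,0,w[4]]
            rows.append(r)
            p=p+np.array([r[1]*np.cos(y)+r[2]*np.sin(y),r[1]*np.sin(y)-r[2]*np.cos(y),-r[0],-r[3]])
    for i in range(0,len(rows),10): print(str(rows[i:i+10]).replace(' ',''))
    print('end',p.round(4).tolist())
E
python3 - <<'E'
from plan import *
p=post(0);print(p,post(.95))
plan([(*p,.13,7,-.4),(*p,.13,7,-.4)],start=[.575,0,.216,0])
E
```

```text
[0.49678047 0.12818375] [0.46344657 0.10568787]
[[np.float64(0.0172),np.float64(-0.0156),np.float64(-0.0256),np.float64(-1.4),0,0,-0.4],[np.float64(0.0172),np.float64(-0.015),np.float64(-0.026),np.float64(-1.4),0,0,-0.4],[np.float64(0.0172),np.float64(-0.0144),np.float64(-0.0264),np.float64(-1.4),0,0,-0.4],[np.float64(0.0172),np.float64(-0.0137),np.float64(-0.0267),np.float64(-1.4),0,0,-0.4],[np.float64(0.0172),np.float64(-0.0131),np.float64(-0.0271),np.float64(-1.4),0,0,-0.4],[np.float64(0.0),np.float64(-0.0),np.float64(0.0),np.float64(-0.0),0,0,-0.4]]
end [0.4968, 0.1282, 0.13, 7.0]
```

Request:
drive_tool([
  [0.0172, -0.0156, -0.0256, -1.4, 0, 0, -0.4],
  [0.0172, -0.015, -0.026, -1.4, 0, 0, -0.4],
  [0.0172, -0.0144, -0.0264, -1.4, 0, 0, -0.4],
  [0.0172, -0.0137, -0.0267, -1.4, 0, 0, -0.4],
  [0.0172, -0.0131, -0.0271, -1.4, 0, 0, -0.4],
  [0, 0, 0, 0, 0, 0, -0.4],
  [0, 0, 0, 0, 0, 0, -0.4],
])

```text
time_s: 1.02
eef_pos: [0.4975, 0.1279, 0.1306]
eef_rot: [0.53, 0.469, 0.529, -0.468]
wrist_force: [-0.1, -0.3, 1.2]
opening: 0.299
```

```bash
sed -i 's/rows.append(r)/r=[float(v)+0.0 for v in r];rows.append(r)/' plan.py; python3 - <<'E'
from plan import *
print(cur()[0]); snap('wrist','w1');snap('side','s1')
im=cv2.imread('pics/s1.png');cv2.imwrite('pics/s1z.png',cv2.resize(im[150:330,200:400],None,fx=4,fy=3.3))
E
```

```text
[0.49753349 0.12787309 0.1305768  7.00279716]
```

View pics/w1.png

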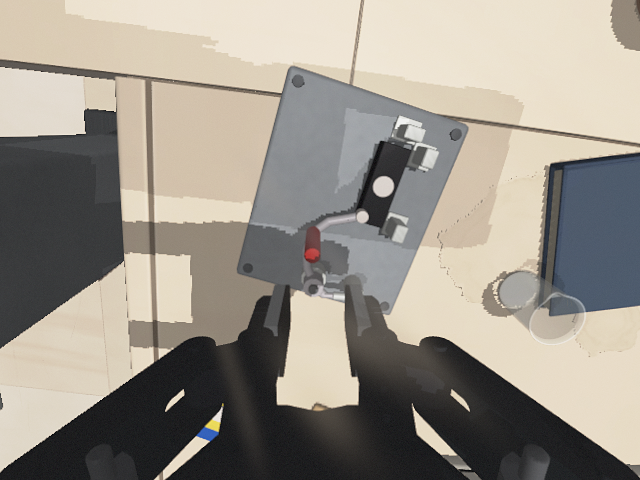

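View pics/s1z.png

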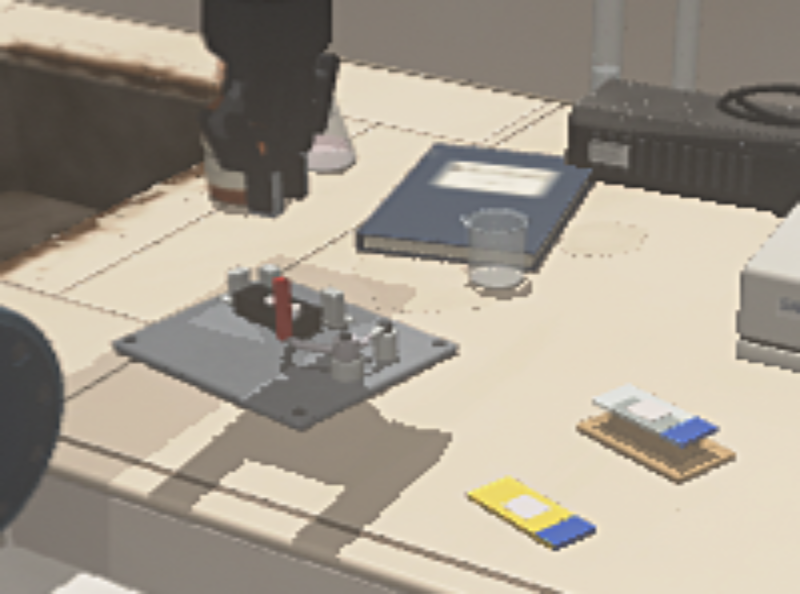

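```bash
python3 - <<'E'
from fit import *
c=load('w1')
im=cv2.imread('pics/w1.png');cv2.imwrite('pics/w1z.png',cv2.resize(im[50:330,220:480],None,fx=3,fy=2.1428*1,interpolation=cv2.INTER_CUBIC)) if 0 else cv2.imwrite('pics/w1z.png',cv2.resize(im[60:260,290:480],None,fx=3,fy=3,interpolation=cv2.INTER_CUBIC))
A=[(291,66,.01,-97,64),(468,127,.01,53,64),(237,271,.01,-97,-116),(389,315,.01,53,-116)]
W=[P(c,u,v,z) for u,v,z,_,_ in A]
th,t,r=fit2([(a[3]/1e3,a[4]/1e3) for a in A],W);print('stage',np.degrees(th),t.round(4),(r*1e3).round(1).tolist())
print('post',P(c,312.5,256,.085),'seatdepth',P(c,375,205))
E
```

```text
stage -10.393611705782273 [0.5463 0.1709] [[1.9, -3.1], [-3.4, -2.0], [2.9, 2.9], [-1.4, 2.3]]
post [0.49548458 0.12881879 0.085     ] seatdepth [0.54105537 0.15506676 0.02789588]
```

View pics/w1z.png

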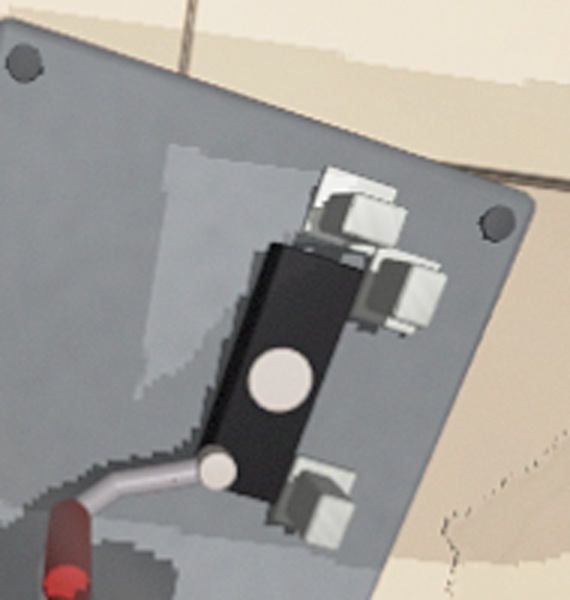

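```bash
python3 - <<'E'
from fit import *
c=load('w1')
A=[(363,265,.03,9,32),(275,500,.03,9,-32),(407,260,.04,16,37),(445,268,.04,26,37),(432,328,.04,26,23),(395,318,.04,16,23),(315,487,.04,16,-23),(353,495,.04,26,-23),(337,548,.04,26,-37),(302,540,.04,16,-37),(343,232,.04,-3,38),(393,248,.04,11,38),(407,208,.04,11,48),(355,190,.04,-3,48)]
W=[P(c,290+u/3,60+v/3,z) for u,v,z,_,_ in A]
th,t,r=fit2([(a[3]/1e3,a[4]/1e3) for a in A],W);print('stage',np.degrees(th),t.round(4),(r*1e3).round(1).tolist())
E
```

```text
stage -10.367811895044639 [0.5456 0.171 ] [[-0.5, 0.2], [0.2, 0.9], [-0.9, -0.8], [-1.4, 0.4], [1.2, -0.1], [1.6, -0.7], [-1.2, 0.6], [-1.0, 1.5], [0.3, 0.8], [0.7, 0.1], [1.2, -0.8], [-0.1, -0.4], [-0.5, -0.9], [0.3, -1.0]]
```

```bash
sed -i 's/T0=np.array.*/T0=np.array([.5466,.1705])/' plan.py; python3 - <<'E'
from plan import *
p=post(0);print(p)
w=[(*p,.13,7,-.4),(*p,.062,7,-.4,.02)]
w+=[(*post(a),.062,7+np.degrees(a),-.4,.01) for a in np.linspace(.1,.95,9)]
plan(w,start=[.4968,.1282,.13,7])
E
```

```text
[0.49528047 0.12908375]
[[0.0,-0.0014,-0.0011,0.0,0.0,0.0,-0.4],[0.017,0.0,0.0,0.0,0.0,0.0,-0.4],[0.017,0.0,0.0,0.0,0.0,0.0,-0.4],[0.017,0.0,0.0,0.0,0.0,0.0,-0.4],[0.017,0.0,0.0,0.0,0.0,0.0,-0.4],[0.0,-0.0044,0.0002,-5.7,0.0,0.0,-0.4],[0.0,-0.0047,0.0003,-6.1,0.0,0.0,-0.4],[0.0,-0.0046,0.0002,-6.1,0.0,0.0,-0.4],[0.0,-0.0047,0.0002,-6.1,0.0,0.0,-0.4],[0.0,-0.0047,0.0003,-6.1,0.0,0.0,-0.4]]
[[0.0,-0.0046,0.0002,-6.1,0.0,0.0,-0.4],[0.0,-0.0047,0.0002,-6.1,0.0,0.0,-0.4],[0.0,-0.0046,0.0003,-6.0,0.0,0.0,-0.4],[0.0,-0.0047,0.0002,-6.1,0.0,0.0,-0.4]]
end [0.462, 0.1066, 0.062, 61.4]
```

Request:
drive_tool([
  [0.0, -0.0014, -0.0011, 0.0, 0.0, 0.0, -0.4],
  [0.017, 0.0, 0.0, 0.0, 0.0, 0.0, -0.4],
  [0.017, 0.0, 0.0, 0.0, 0.0, 0.0, -0.4],
  [0.017, 0.0, 0.0, 0.0, 0.0, 0.0, -0.4],
  [0.017, 0.0, 0.0, 0.0, 0.0, 0.0, -0.4],
  [0, 0, 0, 0, 0, 0, -0.4],
])

```text
time_s: 1.88
eef_pos: [0.4937, 0.1291, 0.06]
eef_rot: [0.529, 0.468, 0.531, -0.47]
wrist_force: [0.2, -0.0, -0.3]
opening: 0.297
```

```bash
python3 - <<'E'
from plan import *
print(cur()[0]); snap('wrist','w2')
E
```

```text
[0.49367306 0.12910508 0.05999416 6.99920076]
```

View pics/w2.png

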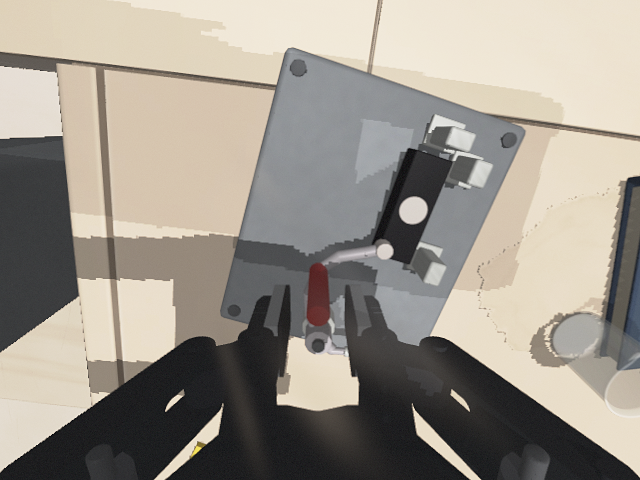

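```bash
python3 - <<'E'
from plan import *
c=load('w2');p=cur()[0]
print(proj(c,[p[0],p[1],.085]),proj(c,p[:3]),proj(c,[p[0],p[1],.05]), P(c,318,320,.085),P(c,318,318))
E
```

```text
(np.float64(316.85615444935894), np.float64(316.46580930175503)) (np.float64(317.0448053283913), np.float64(291.5825606025612)) (np.float64(317.11678774064796), np.float64(282.0848827685221)) [0.49534256 0.12742238 0.085     ] [0.49521473 0.12845689 0.0850357 ]
```

Request:
drive_tool([
  [0.0, -0.0044, 0.0002, -5.7, 0.0, 0.0, -0.4],
  [0.0, -0.0047, 0.0003, -6.1, 0.0, 0.0, -0.4],
  [0.0, -0.0046, 0.0002, -6.1, 0.0, 0.0, -0.4],
  [0.0, -0.0047, 0.0002, -6.1, 0.0, 0.0, -0.4],
  [0.0, -0.0047, 0.0003, -6.1, 0.0, 0.0, -0.4],
  [0.0, -0.0046, 0.0002, -6.1, 0.0, 0.0, -0.4],
  [0.0, -0.0047, 0.0002, -6.1, 0.0, 0.0, -0.4],
  [0.0, -0.0046, 0.0003, -6.0, 0.0, 0.0, -0.4],
  [0.0, -0.0047, 0.0002, -6.1, 0.0, 0.0, -0.4],
  [0, 0, 0, 0, 0, 0, -0.4],
])

```text
time_s: 3.18
eef_pos: [0.4626, 0.1065, 0.0628]
eef_rot: [0.686, 0.175, 0.685, -0.175]
wrist_force: [0.2, 0.4, -0.1]
opening: 0.299
```

```bash
python3 - <<'E'
from plan import *
print(cur()[0]); snap('wrist','w3')
E
```

```text
[ 0.46256804  0.10650666  0.06282617 61.33077829]
```

View pics/w3.png

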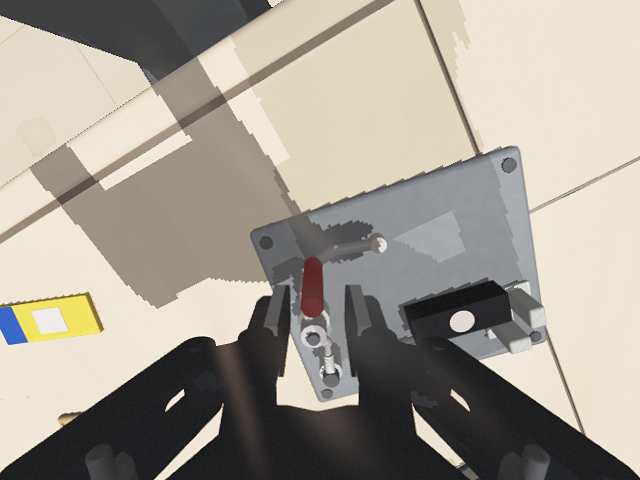

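```bash
python3 - <<'E'
from plan import *
print('open angle: post',P(load('w3'),313,308,.085),post(.95))
plan([(.462,.1066,.142,61.4,-.4),(.5287,-.1186,.12,-18,.4),(.5287,-.1186,.12,-18,.4)],start=[.462,.1066,.062,61.4])
E
```

```text
open angle: post [0.46141762 0.10694255 0.085     ] [0.46194657 0.10658787]
[[-0.04,0.0,0.0,0.0,0.0,0.0,-0.4],[-0.04,0.0,0.0,0.0,0.0,0.0,-0.4],[0.0022,-0.0166,0.0166,7.9,0.0,0.0,0.4],[0.0022,-0.0141,0.0188,7.9,0.0,0.0,0.4],[0.0022,-0.0114,0.0205,8.0,0.0,0.0,0.4],[0.0022,-0.0085,0.0219,7.9,0.0,0.0,0.4],[0.0022,-0.0054,0.0229,8.0,0.0,0.0,0.4],[0.0022,-0.0021,0.0234,7.9,0.0,0.0,0.4],[0.0022,0.0011,0.0235,8.0,0.0,0.0,0.4],[0.0022,0.0044,0.0231,7.9,0.0,0.0,0.4]]
[[0.0022,0.0075,0.0222,8.0,0.0,0.0,0.4],[0.0022,0.0105,0.021,7.9,0.0,0.0,0.4],[0.0,0.0,0.0,0.0,0.0,0.0,0.4]]
end [0.5287, -0.1186, 0.12, -18.0]
```

Request:
drive_tool([
  [-0.04, 0.0, 0.0, 0.0, 0.0, 0.0, -0.4],
  [-0.04, 0.0, 0.0, 0.0, 0.0, 0.0, -0.4],
  [0.0022, -0.0166, 0.0166, 7.9, 0.0, 0.0, 0.4],
  [0.0022, -0.0141, 0.0188, 7.9, 0.0, 0.0, 0.4],
  [0.0022, -0.0114, 0.0205, 8.0, 0.0, 0.0, 0.4],
  [0.0022, -0.0085, 0.0219, 7.9, 0.0, 0.0, 0.4],
  [0.0022, -0.0054, 0.0229, 8.0, 0.0, 0.0, 0.4],
  [0.0022, -0.0021, 0.0234, 7.9, 0.0, 0.0, 0.4],
  [0.0022, 0.0011, 0.0235, 8.0, 0.0, 0.0, 0.4],
  [0.0022, 0.0044, 0.0231, 7.9, 0.0, 0.0, 0.4],
])

```text
time_s: 4.47
eef_pos: [0.5159, -0.0743, 0.1248]
eef_rot: [0.489, 0.511, 0.489, -0.511]
wrist_force: [0.3, 0.7, 0.2]
opening: 0.705
```

Request:
drive_tool([
  [0.0022, 0.0075, 0.0222, 8.0, 0.0, 0.0, 0.4],
  [0.0022, 0.0105, 0.021, 7.9, 0.0, 0.0, 0.4],
  [0.0, 0.0, 0.0, 0.0, 0.0, 0.0, 0.4],
  [0.0, 0.0, 0.0, 0.0, 0.0, 0.0, 0.4],
])

```text
time_s: 4.97
eef_pos: [0.5286, -0.118, 0.1201]
eef_rot: [0.416, 0.572, 0.416, -0.572]
wrist_force: [0.6, -0.1, 0.2]
opening: 0.694
```

```bash
python3 - <<'E'
from plan import *
print(cur()[0]); c=snap('wrist','w4');print(proj(c,[.5287,-.1186,.029]))
snap('scene','sc4');im=cv2.imread('pics/sc4.png');cv2.imwrite('pics/sc4z.png',cv2.resize(im[180:330,220:400],None,fx=4,fy=4))
E
```

```text
[  0.52855221  -0.11802726   0.12009825 -17.93490517]
(np.float64(317.0978286629111), np.float64(236.98653654366294))
```

View pics/w4.png

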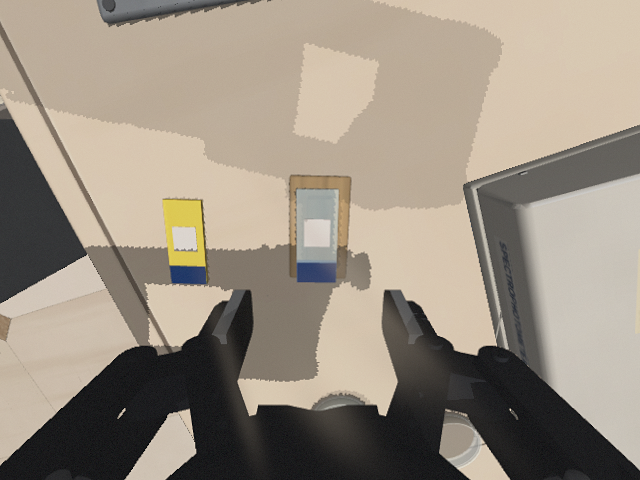

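View pics/sc4z.png

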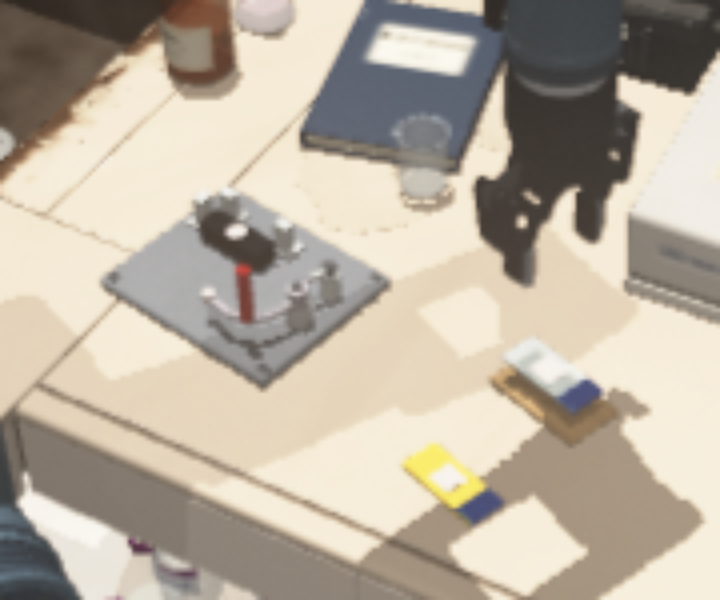

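Request:
drive_tool([
  [0.035, 0, 0, 0, 0, 0, 0.4],
  [0.035, 0, 0, 0, 0, 0, 0.4],
  [0.02, 0, 0, 0, 0, 0, 0.4],
  [0.008, 0, 0, 0, 0, 0, 0.4],
  [0, 0, 0, 0, 0, 0, 0],
  [0, 0, 0, 0, 0, 0, -0.2],
  [0, 0, 0, 0, 0, 0, -0.4],
  [0, 0, 0, 0, 0, 0, -0.6],
  [0, 0, 0, 0, 0, 0, -1],
  [0, 0, 0, 0, 0, 0, -1],
])

```text
time_s: 6.32
eef_pos: [0.5287, -0.1186, 0.0221]
eef_rot: [0.416, 0.572, 0.416, -0.572]
wrist_force: [0.5, 0.1, 0.6]
opening: -0.0
```

```bash
python3 - <<'E'
from plan import *
print(cur()); c=snap('wrist','w5')
E
```

```text
(array([  0.5287035 ,  -0.11862797,   0.02214716, -18.00161162]), {'time_s': 6.325, 'q': array([-4.39872967e-01,  3.67415010e-01,  1.81683934e+00, -1.29277924e-06,
        9.57277097e-01, -1.25684829e-01]), 'dq': array([-0.00176357,  0.00073584,  0.00078387, -0.00011672, -0.00015892,
        0.00164508]), 'joint_efforts': array([ 4.33583104e-03, -4.56594121e+01, -2.70217699e+01, -5.28957605e-05,
       -4.85407854e-04, -7.19857053e-05]), 'eef_pos': array([ 0.5287035 , -0.11862797,  0.02214716]), 'eef_rot': array([ 0.41563804,  0.57207735,  0.41559975, -0.57205715]), 'wrist_force': array([0.52654931, 0.06680751, 0.59032628]), 'torque': array([-0.02506899,  0.01696342,  0.01360821]), 'opening': -0.00010585803801455674})
```

View pics/w5.png

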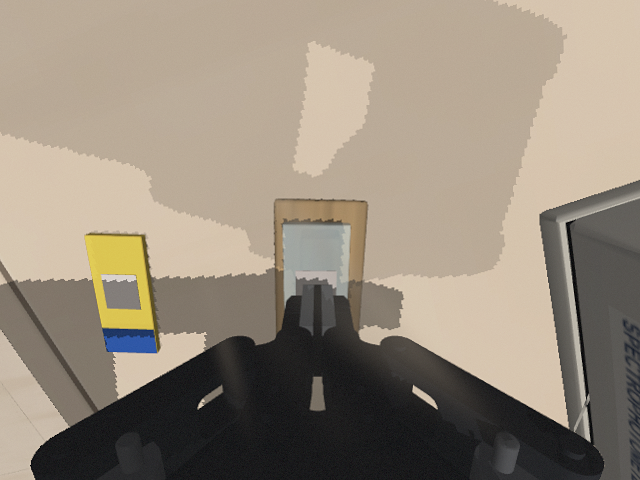

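```bash
python3 - <<'E'
from plan import *
c=load('w5')
for p in [(318,235),(318,260),(318,292),(318,300),(290,210),(318,208),(318,330)]: print(p,P(c,*p).round(4))
c=snap('side','s5');im=cv2.imread('pics/s5.png');cv2.imwrite('pics/s5z.png',cv2.resize(im[180:330,280:460],None,fx=4,fy=4))
E
```

```text
(318, 235) [ 0.5393 -0.0883  0.0279]
(318, 260) [ 0.5354 -0.1005  0.0276]
(318, 292) [ 0.5333 -0.1067  0.0479]
(318, 300) [ 0.5333 -0.1065  0.0554]
(290, 210) [ 0.5272 -0.0778  0.0041]
(318, 208) [ 0.5417 -0.0811  0.0053]
(318, 330) [ 0.5326 -0.1084  0.0739]
```

View pics/s5z.png

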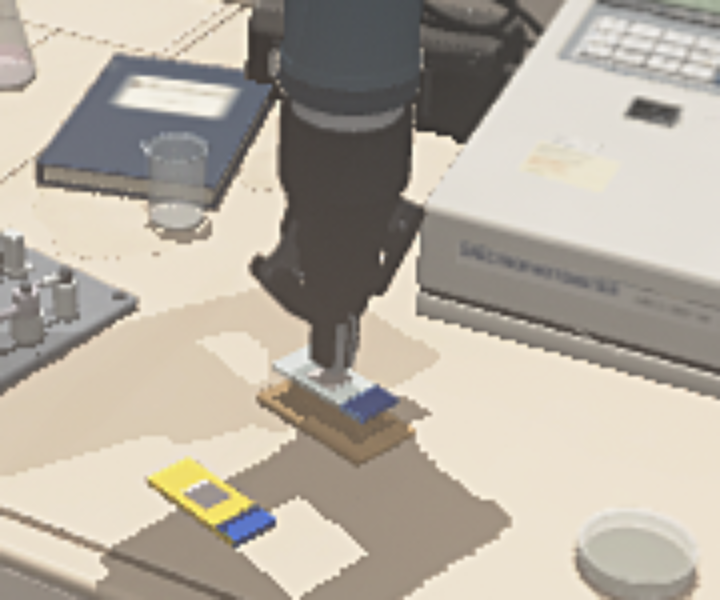

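```bash
python3 - <<'E'
from plan import *
c=load('w5')
for v in range(276,300,2): print(v,[P(c,u,v).round(4).tolist() for u in (310,326)])
c=load('w4')
for p in [(240,292),(240,300),(395,292),(318,235),(318,200),(292,200),(350,220),(420,290),(245,330)]: print(p,P(c,*p).round(4))
print(c['hand_eye'].round(3))
im=cv2.imread('pics/w5.png');cv2.imwrite('pics/w5z.png',cv2.resize(im[200:350,250:390],None,fx=5,fy=4))
E
```

```text
276 [[0.5293, -0.1064, 0.0295], [0.5367, -0.1089, 0.0293]]
278 [[0.529, -0.1074, 0.0297], [0.5361, -0.1107, 0.0275]]
280 [[0.5286, -0.1087, 0.029], [0.5359, -0.1116, 0.0279]]
282 [[0.5282, -0.1098, 0.0289], [0.5357, -0.1119, 0.0294]]
284 [[0.5298, -0.1057, 0.0401], [0.5368, -0.1076, 0.0407]]
286 [[0.53, -0.1053, 0.0429], [0.5367, -0.1076, 0.0427]]
288 [[0.53, -0.1054, 0.0448], [0.5367, -0.1076, 0.0447]]
290 [[0.5303, -0.1048, 0.0478], [0.5367, -0.1074, 0.0468]]
292 [[0.5301, -0.1053, 0.0486], [0.5364, -0.1083, 0.0469]]
294 [[0.53, -0.1056, 0.0499], [0.5365, -0.1076, 0.0501]]
296 [[0.5299, -0.1059, 0.051], [0.5365, -0.1077, 0.0517]]
298 [[0.5302, -0.1055, 0.0537], [0.5363, -0.108, 0.0529]]
(240, 292) [ 0.5011 -0.0959  0.1458]
(240, 300) [ 0.5025 -0.0963  0.1529]
(395, 292) [ 0.5646 -0.116   0.1465]
(318, 235) [ 0.5297 -0.1177  0.0277]
(318, 200) [ 0.5382 -0.0914  0.0283]
(292, 200) [ 0.5166 -0.0895  0.005 ]
(350, 220) [ 0.557  -0.122  -0.0008]
(420, 290) [ 5.993e-01 -2.049e-01 -3.000e-04]
(245, 330) [ 0.5011 -0.1078  0.1573]
[[-0.001 -0.307  0.952 -0.157]
 [ 1.    -0.     0.001  0.   ]
 [ 0.     0.952  0.307 -0.08 ]
 [ 0.     0.     0.     1.   ]]
```

View pics/w5z.png

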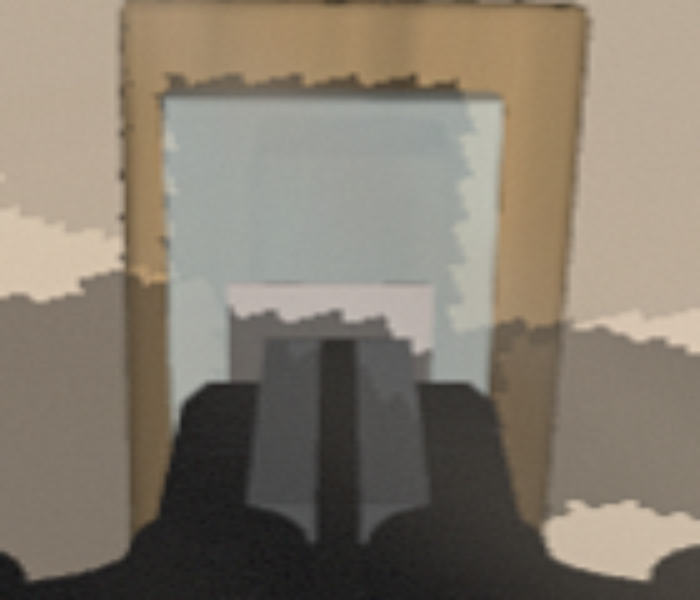

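```bash
python3 - <<'E'
from plan import *
c=load('s5')
for z in (.011,.022,.029,.04,.05): print(z,proj(c,[.5287,-.1186,z]))
for u in (358,362,366,369): print(u,[(v,P(c,u,v).round(3).tolist()) for v in range(256,282,4)])
im=cv2.imread('pics/s5.png');cv2.imwrite('pics/s5y.png',cv2.resize(im[240:300,330:400],None,fx=10,fy=10,interpolation=cv2.INTER_NEAREST))
E
```

```text
0.011 (np.float64(362.3379966752246), np.float64(281.5842069076458))
0.022 (np.float64(362.5486591943826), np.float64(277.84945116731376))
0.029 (np.float64(362.68361603646895), np.float64(275.45427595230194))
0.04 (np.float64(362.897115564076), np.float64(271.6610262742069))
0.05 (np.float64(363.09272918366673), np.float64(268.1811096202625))
358 [(256, [0.495, -0.119, 0.103]), (260, [0.499, -0.118, 0.089]), (264, [0.521, -0.108, 0.063]), (268, [0.518, -0.11, 0.054]), (272, [0.533, -0.104, 0.032]), (276, [0.516, -0.112, 0.032]), (280, [0.524, -0.109, 0.015])]
362 [(256, [0.513, -0.121, 0.093]), (260, [0.514, -0.121, 0.082]), (264, [0.516, -0.121, 0.07]), (268, [0.518, -0.121, 0.057]), (272, [0.524, -0.119, 0.042]), (276, [0.52, -0.121, 0.033]), (280, [0.51, -0.126, 0.029])]
366 [(256, [0.522, -0.127, 0.091]), (260, [0.523, -0.127, 0.079]), (264, [0.523, -0.128, 0.068]), (268, [0.527, -0.127, 0.054]), (272, [0.542, -0.121, 0.032]), (276, [0.528, -0.128, 0.031]), (280, [0.508, -0.137, 0.034])]
369 [(256, [0.532, -0.13, 0.086]), (260, [0.54, -0.128, 0.07]), (264, [0.539, -0.129, 0.059]), (268, [0.597, -0.104, 0.007]), (272, [0.585, -0.11, 0.004]), (276, [0.529, -0.135, 0.033]), (280, [0.513, -0.143, 0.034])]
```

View pics/s5y.png

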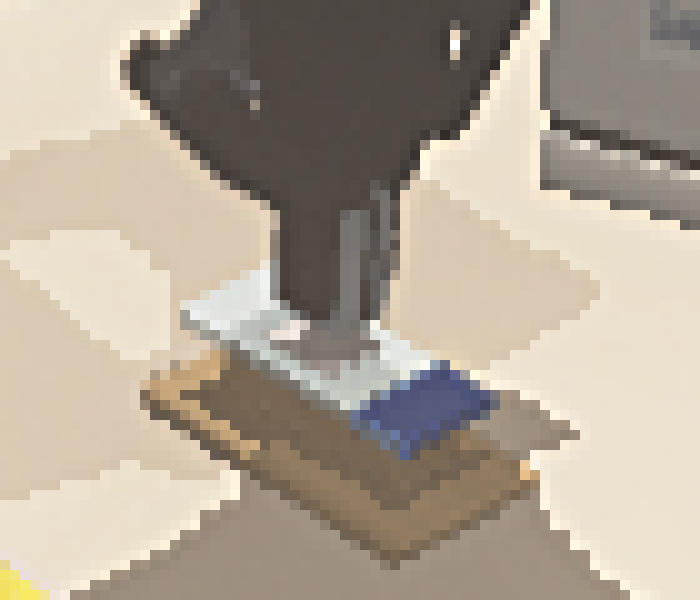

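Request:
drive_tool([
  [-0.02, 0, 0, 0, 0, 0, 0.4],
  [0, 0, 0, 0, 0, 0, 0.4],
  [0, 0, 0, 0, 0, 0, 0.4],
  [0, 0, 0, 0, 0, 0, 0.4],
  [0.02, 0, 0, 0, 0, 0, 0.4],
  [0.01, 0, 0, 0, 0, 0, 0.4],
  [0.01, 0, 0, 0, 0, 0, 0.4],
  [0.008, 0, 0, 0, 0, 0, 0.4],
  [0, 0, 0, 0, 0, 0, 0.4],
])

```text
time_s: 7.55
eef_pos: [0.5282, -0.1184, -0.0066]
eef_rot: [-0.415, -0.572, -0.416, 0.572]
wrist_force: [0.2, 0.4, -0.3]
opening: 0.699
```

```bash
python3 - <<'E'
from plan import *
p,o=cur();print(p,o['wrist_force'],o['opening']); c=snap('wrist','w6')
for v in range(282,296,2): print(v,[P(c,u,v).round(4).tolist() for u in (240,393)])
E
```

```text
[ 5.28193854e-01 -1.18383260e-01 -6.58438641e-03 -1.80008114e+01] [ 0.15169398  0.35906847 -0.33733365] 0.6992801479355866
282 [[0.4946, -0.0996, -0.0014], [0.5664, -0.1226, -0.0008]]
284 [[0.4942, -0.1005, -0.0012], [0.5662, -0.124, -0.0015]]
286 [[0.4941, -0.1012, -0.0005], [0.5658, -0.1246, -0.0006]]
288 [[0.4935, -0.1025, -0.0011], [0.5657, -0.1263, -0.0018]]
290 [[0.5003, -0.0961, 0.0171], [0.5639, -0.1167, 0.0173]]
292 [[0.5008, -0.0961, 0.0192], [0.5635, -0.1164, 0.0194]]
294 [[0.5013, -0.0961, 0.0215], [0.5632, -0.117, 0.02]]
```

View pics/w6.png

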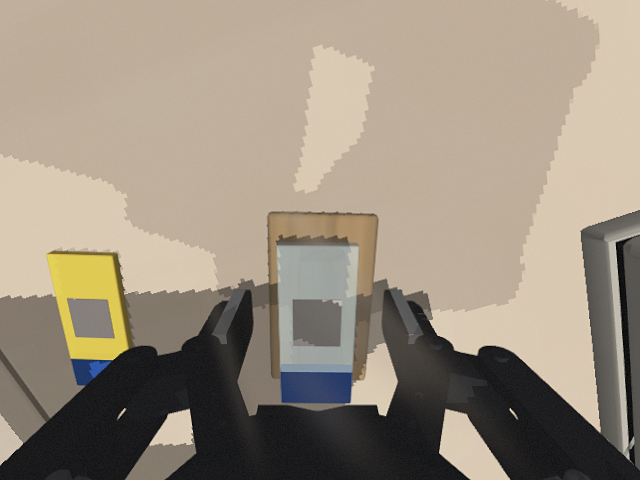

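Request:
drive_tool([
  [0, 0, 0, 0, 0, 0, 0],
  [0, 0, 0, 0, 0, 0, -0.2],
  [0, 0, 0, 0, 0, 0, -0.4],
  [0, 0, 0, 0, 0, 0, -0.6],
  [0, 0, 0, 0, 0, 0, -1],
  [0, 0, 0, 0, 0, 0, -1],
])

```text
time_s: 8.35
eef_pos: [0.5292, -0.1188, -0.0052]
eef_rot: [0.416, 0.572, 0.415, -0.572]
wrist_force: [-0.4, 0.4, 5.8]
opening: 0.355
```

Request:
drive_tool([
  [-0.005, 0, 0, 0, 0, 0, -1],
  [-0.02, 0, 0, 0, 0, 0, -1],
  [-0.04, 0, 0, 0, 0, 0, -1],
  [-0.04, 0, 0, 0, 0, 0, -1],
  [0, 0, 0, 0, 0, 0, -1],
])

```text
time_s: 8.98
eef_pos: [0.5312, -0.1197, 0.1027]
eef_rot: [0.418, 0.573, 0.413, -0.571]
wrist_force: [0.2, -0.7, -0.4]
opening: 0.355
```

```bash
python3 - <<'E'
from plan import *
p,o=cur();print(p,o['wrist_force'],o['opening']); c=snap('wrist','w7')
c=snap('side','s7');im=cv2.imread('pics/s7.png');cv2.imwrite('pics/s7z.png',cv2.resize(im[180:300,280:440],None,fx=5,fy=5))
E
```

```text
[  0.5312311   -0.1197204    0.10274918 -17.99210363] [ 0.22363173 -0.71672535 -0.36158713] 0.35452538261323396
```

View pics/w7.png

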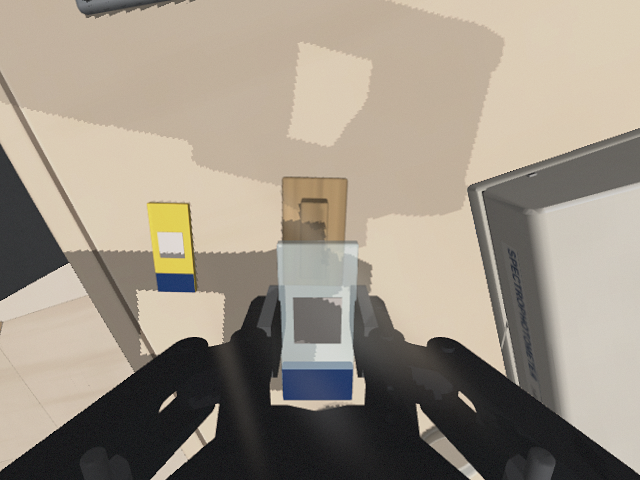

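View pics/s7z.png

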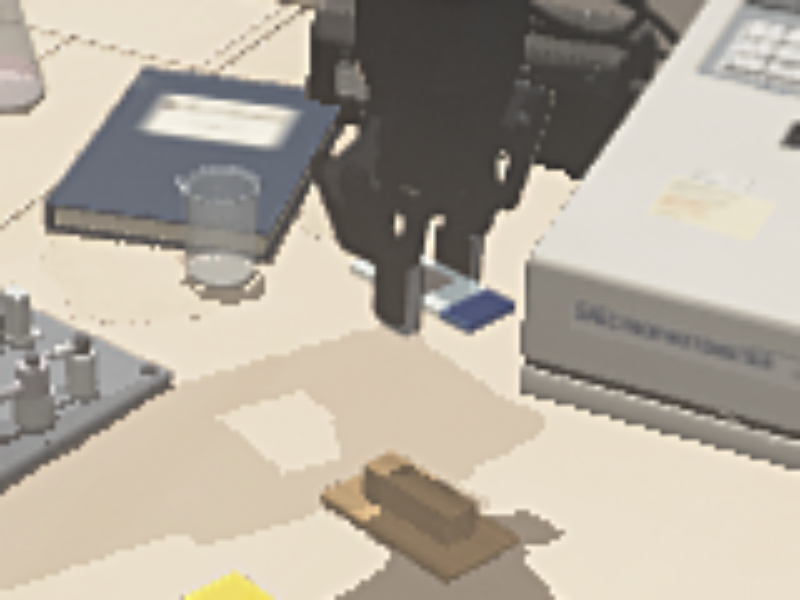

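```bash
cat > m.py <<'E'
from plan import *
def toolrel(c,pts,z=None):
    He=c['hand_eye'];out=[]
    for u,v in pts:
        d=ray(c,u,v)
        if z is None:s=np.median(c['depth'][v-1:v+2,u-1:u+2])
        else: s=(z-He[0,3])/(He[:3,:3]@d)[0]
        out.append((He[:3,:3]@(d*s)+He[:3,3])*1e3)
    return np.array(out).round(1)
E
python3 - <<'E'
from m import *
c=load('w7')
print(toolrel(c,[(317,250),(300,260),(335,260),(318,320),(318,355),(300,380),(335,380)]).tolist())
print(toolrel(c,[(277,241),(358,241),(353,399),(282,399)],-.034).tolist())
im=cv2.imread('pics/w7.png');cv2.imwrite('pics/w7z.png',cv2.resize(im[230:410,260:380],None,fx=4,fy=4,interpolation=cv2.INTER_CUBIC))
E
```

```text
[[-33.3, 0.2, -34.8], [-33.3, -6.5, -30.6], [-33.0, 7.3, -30.4], [-33.7, 0.6, -3.8], [-33.3, 0.6, 13.8], [-33.8, -7.4, 26.8], [-33.5, 8.2, 27.0]]
[[-34.0, -15.1, -38.7], [-34.0, 16.0, -38.7], [-34.0, 16.6, 37.3], [-34.0, -15.7, 37.3]]
```

View pics/w7z.png

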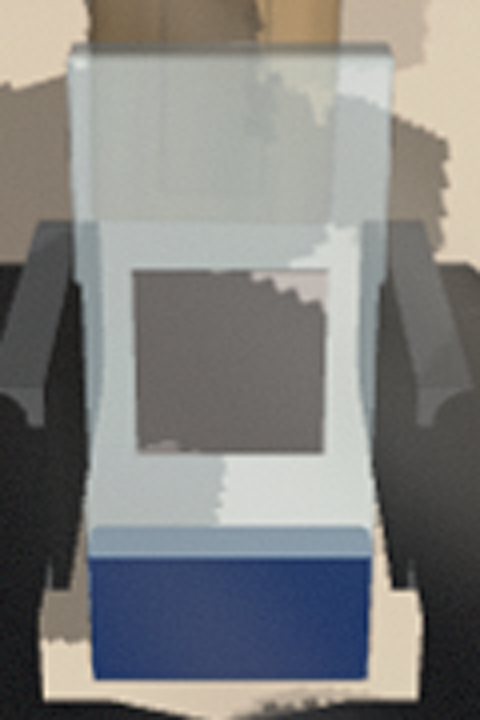

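```bash
python3 - <<'E'
from plan import *
print(S(-4,-4))
plan([(*S(-4,-4),.08,-10.4,-1,.035)],start=[.5287,-.1186,.099,-18])
E
```

```text
[0.54194364 0.16728779]
[[0.0021,-0.0084,-0.0307,-0.8,0.0,0.0,-1.0],[0.0021,-0.008,-0.0308,-0.9,0.0,0.0,-1.0],[0.0021,-0.0075,-0.0309,-0.8,0.0,0.0,-1.0],[0.0021,-0.0071,-0.031,-0.8,0.0,0.0,-1.0],[0.0021,-0.0066,-0.0311,-0.9,0.0,0.0,-1.0],[0.0021,-0.0062,-0.0312,-0.8,0.0,0.0,-1.0],[0.0021,-0.0057,-0.0313,-0.9,0.0,0.0,-1.0],[0.0021,-0.0052,-0.0313,-0.8,0.0,0.0,-1.0],[0.0022,-0.0048,-0.0314,-0.9,0.0,0.0,-1.0]]
end [0.5419, 0.1673, 0.08, -10.4]
```

Request:
drive_tool([
  [0.0021, -0.0084, -0.0307, -0.8, 0.0, 0.0, -1.0],
  [0.0021, -0.008, -0.0308, -0.9, 0.0, 0.0, -1.0],
  [0.0021, -0.0075, -0.0309, -0.8, 0.0, 0.0, -1.0],
  [0.0021, -0.0071, -0.031, -0.8, 0.0, 0.0, -1.0],
  [0.0021, -0.0066, -0.0311, -0.9, 0.0, 0.0, -1.0],
  [0.0021, -0.0062, -0.0312, -0.8, 0.0, 0.0, -1.0],
  [0.0021, -0.0057, -0.0313, -0.9, 0.0, 0.0, -1.0],
  [0.0021, -0.0052, -0.0313, -0.8, 0.0, 0.0, -1.0],
  [0.0022, -0.0048, -0.0314, -0.9, 0.0, 0.0, -1.0],
  [0, 0, 0, 0, 0, 0, -1],
])

```text
time_s: 10.32
eef_pos: [0.5401, 0.1689, 0.0779]
eef_rot: [-0.453, -0.542, -0.454, 0.544]
wrist_force: [-1.3, 0.5, 0.2]
opening: 0.355
```

Request:
drive_tool([
  [0, 0, 0, 0, 0, 0, -1],
  [0, 0, 0, 0, 0, 0, -1],
])

```text
time_s: 10.58
eef_pos: [0.5416, 0.1663, 0.0795]
eef_rot: [-0.452, -0.543, -0.452, 0.544]
wrist_force: [0.4, 0.3, -0.1]
opening: 0.354
```

```bash
python3 - <<'E'
from m import *
p,o=cur();print(p,o['wrist_force'],o['opening']); c=snap('wrist','w8')
im=cv2.imread('pics/w8.png');cv2.imwrite('pics/w8z.png',cv2.resize(im[150:410,180:440],None,fx=3,fy=2.3))
E
```

```text
[  0.54163037   0.16627097   0.07954185 -10.46979035] [ 0.42171041  0.25094205 -0.09502248] 0.35351611447502496
```

View pics/w8.png

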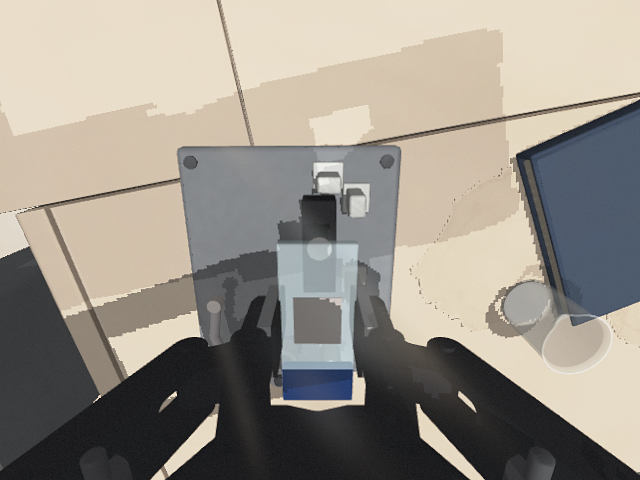

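```bash
python3 - <<'E'
from m import *
im=cv2.imread('pics/w8.png');cv2.imwrite('pics/w8z.png',cv2.resize(im[150:260,290:390],None,fx=6,fy=5.4,interpolation=cv2.INTER_CUBIC))
E
```

```text
(no output)
```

View pics/w8z.png

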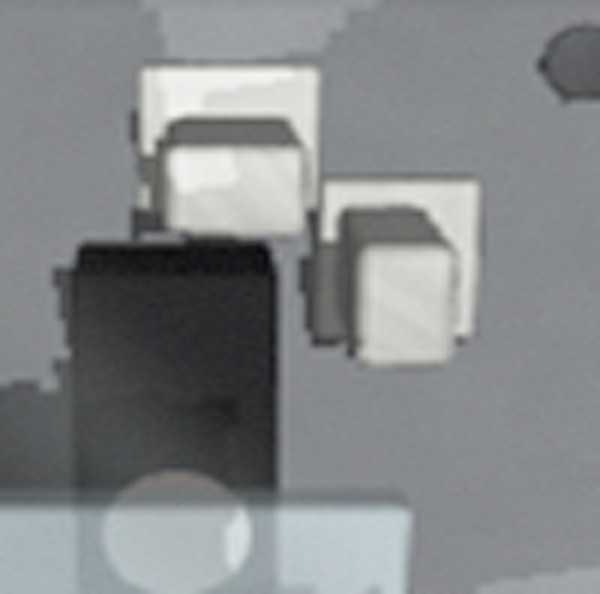

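```bash
python3 - <<'E'
from m import *
c=load('w8')
A=[(165,148,.04,-3,48),(303,146,.04,11,48),(303,236,.04,11,38),(168,234,.04,-3,38),(360,247,.04,16,37),(452,247,.04,26,37),(452,362,.04,26,23),(358,360,.04,16,23),(75,272,.03,-13,32),(275,272,.03,9,32)]
W=[P(c,290+u/6,150+v/5.4,z) for u,v,z,_,_ in A]
th,t,r=fit2([(a[3]/1e3,a[4]/1e3) for a in A],W);print('stage',np.degrees(th),t.round(4),(r*1e3).round(1).tolist())
W=[P(c,*p,.0795+.0335)for p in[(278,242),(358,242),(352,399),(283,399)]]
th2,t2,r2=fit2([(-.016,.038),(.016,.038),(.016,-.038),(-.016,-.038)],W);print('slide',np.degrees(th2),t2.round(4),(r2*1e3).round(1).tolist())
M=np.array([[np.cos(th),-np.sin(th)],[np.sin(th),np.cos(th)]])
print('slide in stage mm',M.T@(t2-t)*1e3)
E
```

```text
stage -9.574321985808057 [0.5466 0.1703] [[0.3, -0.4], [-0.4, -0.3], [-0.3, -0.0], [0.5, 0.2], [0.2, -0.4], [-0.8, -0.4], [-0.2, 0.6], [0.4, 0.8], [0.8, 0.0], [-0.5, -0.1]]
slide -10.575768432819684 [0.5424 0.1662] [[0.6, -0.2], [-0.5, 0.1], [-0.2, 0.1], [0.2, -0.0]]
slide in stage mm [-3.42267425 -4.71951108]
```

Request:
drive_tool([
  [0.025, 0, 0, 0, 0, 0, -1],
  [0.025, 0, 0, 0, 0, 0, -1],
  [0.015, 0, 0, 0, 0, 0, -1],
  [0.009, 0, 0, 0, 0, 0, -1],
  [0, 0, 0, 0, 0, 0, -1],
  [0, 0, 0, 0, 0, 0, -1],
])

```text
time_s: 11.38
eef_pos: [0.5426, 0.1673, 0.0069]
eef_rot: [0.453, 0.544, 0.452, -0.543]
wrist_force: [0.0, 0.4, -0.4]
opening: 0.352
```

Request:
drive_tool([
  [0.001, 0, 0, 0, 0, 0, -1],
  [0.001, 0, 0, 0, 0, 0, -1],
  [0, 0, 0, 0, 0, 0, -1],
])

```text
time_s: 11.75
eef_pos: [0.5419, 0.1673, 0.0042]
eef_rot: [0.453, 0.543, 0.453, -0.543]
wrist_force: [-0.2, 0.0, -0.8]
opening: 0.355
```

Request:
drive_tool([
  [0.001, 0, 0, 0, 0, 0, -1],
  [0.001, 0, 0, 0, 0, 0, -1],
  [0, 0, 0, 0, 0, 0, -1],
])

```text
time_s: 12.12
eef_pos: [0.5418, 0.1672, 0.0019]
eef_rot: [-0.453, -0.543, -0.453, 0.543]
wrist_force: [-0.9, 0.8, 0.3]
opening: 0.352
```

Request:
drive_tool([
  [0.0005, 0, 0, 0, 0, 0, -1],
  [0.0005, 0, 0, 0, 0, 0, -1],
  [0, 0, 0, 0, 0, 0, -1],
])

```text
time_s: 12.5
eef_pos: [0.5419, 0.1672, 0.001]
eef_rot: [-0.453, -0.543, -0.453, 0.543]
wrist_force: [-0.4, 0.2, -0.5]
opening: 0.357
```

```bash
python3 - <<'E'
from m import *
p,o=cur();print(p,o['wrist_force'],o['opening']); c=snap('wrist','w9')
im=cv2.imread('pics/w9.png');cv2.imwrite('pics/w9z.png',cv2.resize(im[150:410,220:420],None,fx=3,fy=2.3,interpolation=cv2.INTER_CUBIC))
E
```

```text
[ 5.41859548e-01  1.67242224e-01  1.02714451e-03 -1.03986750e+01] [-0.35813457  0.19991928 -0.49412831] 0.3571837434740775
```

View pics/w9z.png

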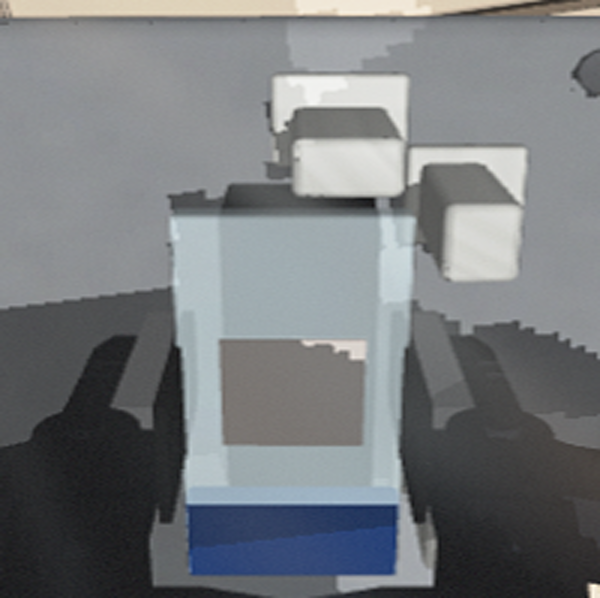

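Request:
drive_tool([
  [0.0005, 0, 0, 0, 0, 0, -1],
  [0.0005, 0, 0, 0, 0, 0, -1],
  [0, 0, 0, 0, 0, 0, -1],
])

```text
time_s: 12.92
eef_pos: [0.542, 0.1673, 0.0007]
eef_rot: [-0.453, -0.543, -0.453, 0.543]
wrist_force: [-2.4, -1.2, 5.6]
opening: 0.352
```

Request:
drive_tool([
  [0.0005, 0, 0, 0, 0, 0, -1],
  [0.0005, 0, 0, 0, 0, 0, -1],
  [0, 0, 0, 0, 0, 0, -1],
])

```text
time_s: 13.3
eef_pos: [0.542, 0.1673, 0.0007]
eef_rot: [-0.453, -0.543, -0.453, 0.543]
wrist_force: [-5.4, -1.5, 14.2]
opening: 0.352
```

Request:
drive_tool([
  [-0.0015, 0, 0, 0, 0, 0, -1],
  [0, 0.001, 0, 0, 0, 0, -1],
  [0, 0.001, 0, 0, 0, 0, -1],
  [0, 0.0005, 0, 0, 0, 0, -1],
  [0, 0, 0, 0, 0, 0, -1],
])

```text
time_s: 13.92
eef_pos: [0.5438, 0.167, 0.0007]
eef_rot: [-0.452, -0.543, -0.453, 0.544]
wrist_force: [-3.5, 0.9, 7.3]
opening: 0.359
```

Request:
drive_tool([
  [0, 0.0005, 0, 0, 0, 0, -1],
  [0, 0.0005, 0, 0, 0, 0, -1],
  [0, 0, 0, 0, 0, 0, -1],
])

```text
time_s: 14.3
eef_pos: [0.5448, 0.1669, 0.0008]
eef_rot: [-0.452, -0.543, -0.453, 0.544]
wrist_force: [-4.2, -0.1, 6.9]
opening: 0.354
```

Request:
drive_tool([
  [-0.0005, 0, 0, 0, 0, 0, -1],
  [0, 0.0005, 0, 0, 0, 0, -1],
  [0, 0.0005, 0, 0, 0, 0, -1],
  [0, 0, 0, 0, 0, 0, -1],
])

```text
time_s: 14.8
eef_pos: [0.5449, 0.1668, 0.0008]
eef_rot: [-0.452, -0.542, -0.453, 0.544]
wrist_force: [-6.5, 1.4, 6.1]
opening: 0.354
```

Request:
drive_tool([
  [0, 0.0005, 0, 0, 0, 0, -1],
  [0, 0.0005, 0, 0, 0, 0, -1],
  [0, 0, 0, 0, 0, 0, -1],
])

```text
time_s: 15.18
eef_pos: [0.5449, 0.1668, 0.0007]
eef_rot: [-0.452, -0.542, -0.454, 0.544]
wrist_force: [-10.2, 2.7, 8.8]
opening: 0.354
```

Request:
drive_tool([
  [-0.0005, -0.0008, 0, 0, 0, 0, -1],
  [0, 0, -0.001, 0, 0, 0, -1],
  [0, 0, -0.001, 0, 0, 0, -1],
  [0, 0, -0.0005, 0, 0, 0, -1],
  [0, 0, 0, 0, 0, 0, -1],
])

```text
time_s: 15.8
eef_pos: [0.545, 0.1675, 0.0008]
eef_rot: [-0.452, -0.541, -0.453, 0.545]
wrist_force: [-7.7, -5.7, 4.6]
opening: 0.357
```

Request:
drive_tool([
  [0, 0, -0.0005, 0, 0, 0, -1],
  [0, 0, -0.0005, 0, 0, 0, -1],
  [0, 0, 0, 0, 0, 0, -1],
])

```text
time_s: 16.18
eef_pos: [0.5451, 0.1683, 0.0008]
eef_rot: [-0.452, -0.541, -0.453, 0.545]
wrist_force: [-8.3, -5.8, 5.2]
opening: 0.358
```

Request:
drive_tool([
  [0, 0, -0.0005, 0, 0, 0, -1],
  [0, 0, -0.0005, 0, 0, 0, -1],
  [0, 0, 0, 0, 0, 0, -1],
])

```text
time_s: 16.55
eef_pos: [0.5453, 0.1693, 0.0007]
eef_rot: [-0.452, -0.541, -0.453, 0.545]
wrist_force: [-7.9, -5.8, 4.7]
opening: 0.355
```

Request:
drive_tool([
  [0, 0, -0.0005, 0, 0, 0, -1],
  [0, 0, -0.0005, 0, 0, 0, -1],
  [0, 0, 0, 0, 0, 0, -1],
])

```text
time_s: 16.92
eef_pos: [0.5455, 0.1703, 0.0008]
eef_rot: [-0.452, -0.541, -0.453, 0.545]
wrist_force: [-8.4, -6.5, 5.3]
opening: 0.352
```

Request:
drive_tool([
  [0, 0, -0.0005, 0, 0, 0, -1],
  [0, 0, -0.0005, 0, 0, 0, -1],
  [0, 0, 0, 0, 0, 0, -1],
])

```text
time_s: 17.3
eef_pos: [0.5456, 0.1711, 0.0008]
eef_rot: [-0.452, -0.541, -0.453, 0.545]
wrist_force: [-8.5, -7.0, 5.2]
opening: 0.355
```

```bash
python3 - <<'E'
from m import *
p,o=cur();print(p,o['wrist_force'],o['opening']); c=snap('wrist','w10')
im=cv2.imread('pics/w10.png');cv2.imwrite('pics/w10z.png',cv2.resize(im[150:410,220:420],None,fx=3,fy=2.3,interpolation=cv2.INTER_CUBIC))
E
```

```text
[ 5.45638395e-01  1.71053782e-01  7.73255904e-04 -1.03690737e+01] [-8.54140414 -6.98218281  5.15680166] 0.355411273340026
```

View pics/w10z.png

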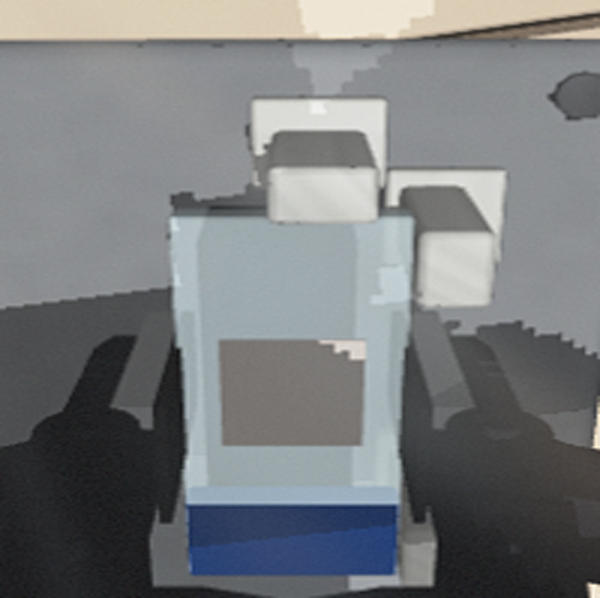

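Request:
drive_tool([
  [0, 0, -0.0005, 0, 0, 0, -1],
  [0, 0, -0.0005, 0, 0, 0, -1],
  [0, 0, 0, 0, 0, 0, -1],
])

```text
time_s: 17.73
eef_pos: [0.5456, 0.1711, 0.0007]
eef_rot: [-0.453, -0.541, -0.453, 0.546]
wrist_force: [-8.7, -11.3, 8.1]
opening: 0.354
```

Request:
drive_tool([
  [0, 0, -0.0005, 0, 0, 0, -1],
  [0, 0, -0.0005, 0, 0, 0, -1],
  [0, 0, 0, 0, 0, 0, -1],
])

```text
time_s: 18.1
eef_pos: [0.5456, 0.1711, 0.0007]
eef_rot: [-0.453, -0.54, -0.453, 0.546]
wrist_force: [-10.4, -15.4, 8.2]
opening: 0.355
```

Request:
drive_tool([
  [-0.0004, -0.0007, 0.0012, 0, 0, 0, -1],
  [0, 0, 0, 0, 0, 0, -1],
  [0, 0, 0, 0, 0, 0, -0.2],
  [0, 0, 0, 0, 0, 0, -0.1],
  [0, 0, 0, 0, 0, 0, 0.0],
  [0, 0, 0, 0, 0, 0, 0.1],
  [0, 0, 0, 0, 0, 0, 0.1],
])

```text
time_s: 18.98
eef_pos: [0.5473, 0.1738, 0.0021]
eef_rot: [0.453, 0.543, 0.453, -0.543]
wrist_force: [0.9, 0.6, -0.0]
opening: 0.553
```

Request:
drive_tool([
  [-0.01, 0, 0, 0, 0, 0, 0.1],
  [-0.02, 0, 0, 0, 0, 0, 0.1],
  [-0.04, 0, 0, 0, 0, 0, 0.1],
  [-0.04, 0, 0, 0, 0, 0, 0.1],
  [0, 0, 0, 0, 0, 0, 0.1],
  [0, 0, 0, 0, 0, 0, 0.1],
])

```text
time_s: 19.73
eef_pos: [0.5472, 0.1737, 0.1128]
eef_rot: [0.453, 0.544, 0.452, -0.543]
wrist_force: [-0.3, -0.0, 0.4]
opening: 0.551
```

```bash
python3 - <<'E'
from m import *
p,o=cur();print(p,o['wrist_force'],o['opening']); c=snap('wrist','w11')
im=cv2.imread('pics/w11.png');cv2.imwrite('pics/w11z.png',cv2.resize(im[130:380,200:420],None,fx=3.2,fy=2.4,interpolation=cv2.INTER_CUBIC))
E
```

```text
[  0.54723685   0.17374004   0.11282063 -10.39868196] [-0.25308503 -0.01114283  0.43879512] 0.5506665064129447
```

View pics/w11z.png

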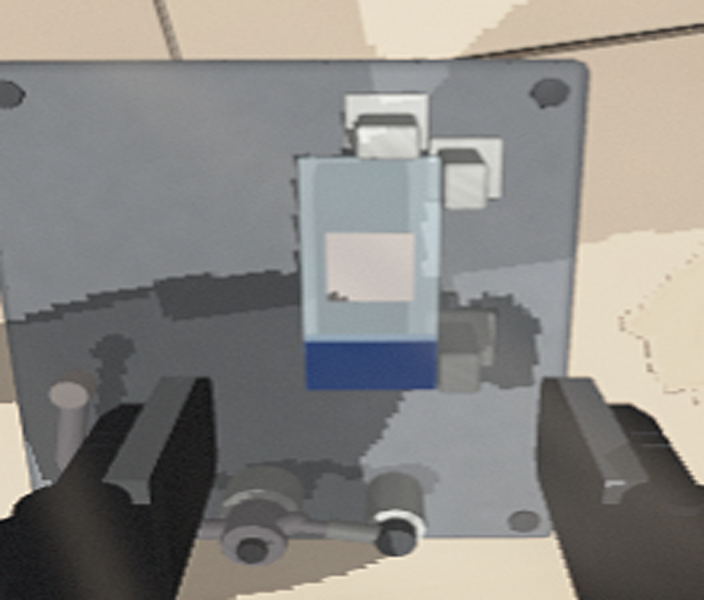

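```bash
python3 - <<'E'
from m import *
q=(.4615,.1068)
d=np.array(q)-post(.95)
plan([(*q,.115,61.4,-.4),(*q,.115,61.4,-.4),(*q,.036,61.4,-.4,.02)],start=[.5473,.1738,.113,-10.4])
plan([(*(post(a)+d*(a/.95)),.036,7+np.degrees(a),-.4,.01) for a in np.linspace(.87,.2,9)],start=[*q,.036,61.4])
E
```

```text
[[-0.0002,-0.008,0.009,-8.0,0.0,0.0,-0.4],[-0.0002,-0.0092,0.0078,-8.0,0.0,0.0,-0.4],[-0.0002,-0.0102,0.0065,-8.0,0.0,0.0,-0.4],[-0.0002,-0.011,0.005,-8.0,0.0,0.0,-0.4],[-0.0002,-0.0116,0.0034,-8.0,0.0,0.0,-0.4],[-0.0002,-0.012,0.0018,-7.9,0.0,0.0,-0.4],[-0.0003,-0.0121,0.0001,-8.0,0.0,0.0,-0.4],[-0.0002,-0.012,-0.0016,-8.0,0.0,0.0,-0.4],[-0.0003,-0.0117,-0.0033,-7.9,0.0,0.0,-0.4],[0.0,0.0,0.0,0.0,0.0,0.0,-0.4]]
[[0.0198,0.0,0.0,0.0,0.0,0.0,-0.4],[0.0197,0.0,0.0,0.0,0.0,0.0,-0.4],[0.0198,0.0,0.0,0.0,0.0,0.0,-0.4],[0.0197,0.0,0.0,0.0,0.0,0.0,-0.4]]
end [0.4615, 0.1068, 0.036, 61.4]
[[0.0,0.0035,0.0002,4.6,0.0,0.0,-0.4],[0.0,0.0037,0.0002,4.8,0.0,0.0,-0.4],[0.0,0.0037,0.0002,4.7,0.0,0.0,-0.4],[0.0,0.0037,0.0002,4.8,0.0,0.0,-0.4],[0.0,0.0037,0.0002,4.8,0.0,0.0,-0.4],[0.0,0.0037,0.0002,4.8,0.0,0.0,-0.4],[0.0,0.0037,0.0003,4.8,0.0,0.0,-0.4],[0.0,0.0037,0.0002,4.8,0.0,0.0,-0.4],[0.0,0.0037,0.0002,4.8,0.0,0.0,-0.4]]
end [0.4867, 0.1272, 0.036, 18.5]
```

Request:
drive_tool([
  [-0.0002, -0.008, 0.009, -8.0, 0.0, 0.0, -0.4],
  [-0.0002, -0.0092, 0.0078, -8.0, 0.0, 0.0, -0.4],
  [-0.0002, -0.0102, 0.0065, -8.0, 0.0, 0.0, -0.4],
  [-0.0002, -0.011, 0.005, -8.0, 0.0, 0.0, -0.4],
  [-0.0002, -0.0116, 0.0034, -8.0, 0.0, 0.0, -0.4],
  [-0.0002, -0.012, 0.0018, -7.9, 0.0, 0.0, -0.4],
  [-0.0003, -0.0121, 0.0001, -8.0, 0.0, 0.0, -0.4],
  [-0.0002, -0.012, -0.0016, -8.0, 0.0, 0.0, -0.4],
  [-0.0003, -0.0117, -0.0033, -7.9, 0.0, 0.0, -0.4],
  [0.0, 0.0, 0.0, 0.0, 0.0, 0.0, -0.4],
])

```text
time_s: 21.02
eef_pos: [0.46, 0.1065, 0.1129]
eef_rot: [0.684, 0.175, 0.686, -0.176]
wrist_force: [-1.5, -0.6, -0.6]
opening: 0.299
```

Request:
drive_tool([
  [0, 0, 0, 0, 0, 0, -0.4],
  [0, 0, 0, 0, 0, 0, -0.4],
])

```text
time_s: 21.28
eef_pos: [0.4615, 0.1069, 0.1138]
eef_rot: [0.685, 0.175, 0.685, -0.175]
wrist_force: [-0.6, 0.5, 0.3]
opening: 0.303
```

```bash
python3 - <<'E'
from m import *
p,o=cur();print(p,o['wrist_force'],o['opening']); c=snap('wrist','w12');print(proj(c,[p[0],p[1],.085]))
E
```

```text
[ 0.46152377  0.10693002  0.11379804 61.32714311] [-0.55461427  0.46179402  0.27051954] 0.3026079479339701
(np.float64(314.25256876057915), np.float64(266.0129448428725))
```

View pics/w12.png

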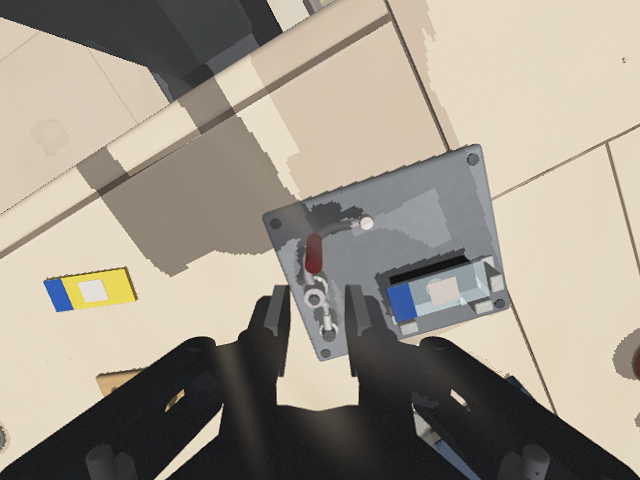

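Request:
drive_tool([
  [0.0198, 0.0, 0.0, 0.0, 0.0, 0.0, -0.4],
  [0.0197, 0.0, 0.0, 0.0, 0.0, 0.0, -0.4],
  [0.0198, 0.0, 0.0, 0.0, 0.0, 0.0, -0.4],
  [0.0197, 0.0, 0.0, 0.0, 0.0, 0.0, -0.4],
  [0, 0, 0, 0, 0, 0, -0.4],
])

```text
time_s: 21.95
eef_pos: [0.46, 0.1069, 0.0336]
eef_rot: [0.684, 0.175, 0.686, -0.175]
wrist_force: [0.1, -0.5, 0.4]
opening: 0.298
```

Request:
drive_tool([
  [0.0, 0.0035, 0.0002, 4.6, 0.0, 0.0, -0.4],
  [0.0, 0.0037, 0.0002, 4.8, 0.0, 0.0, -0.4],
  [0.0, 0.0037, 0.0002, 4.7, 0.0, 0.0, -0.4],
  [0.0, 0.0037, 0.0002, 4.8, 0.0, 0.0, -0.4],
  [0.0, 0.0037, 0.0002, 4.8, 0.0, 0.0, -0.4],
  [0.0, 0.0037, 0.0002, 4.8, 0.0, 0.0, -0.4],
  [0.0, 0.0037, 0.0003, 4.8, 0.0, 0.0, -0.4],
  [0.0, 0.0037, 0.0002, 4.8, 0.0, 0.0, -0.4],
  [0.0, 0.0037, 0.0002, 4.8, 0.0, 0.0, -0.4],
  [0, 0, 0, 0, 0, 0, -0.4],
])

```text
time_s: 23.2
eef_pos: [0.4874, 0.1273, 0.036]
eef_rot: [0.574, 0.413, 0.574, -0.413]
wrist_force: [0.1, 0.2, 0.2]
opening: 0.3
```

```bash
python3 - <<'E'
from m import *
p,o=cur();print(p,o['wrist_force'],o['opening']); c=snap('wrist','w13')
E
```

```text
[ 0.48741001  0.12728746  0.03595795 18.54200243] [0.13127358 0.16614141 0.23843959] 0.3003690163168084
```

View pics/w13.png

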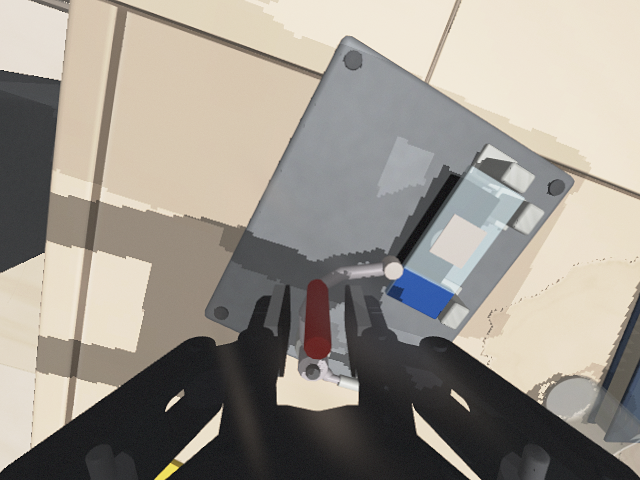

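Request:
drive_tool([
  [-0.02, 0, 0, 0, 0, 0, -0.4],
  [-0.03, 0, 0, 0, 0, 0, -0.4],
  [-0.04, 0, 0, 0, 0, 0, -0.4],
  [0, 0.01, 0.005, 4.5, 0, 0, -0.4],
  [0, 0.01, 0.005, 6, 0, 0, -0.4],
  [0, 0.01, 0.005, 6, 0, 0, -0.4],
  [0, 0.01, 0.0, 6, 0, 0, -0.4],
  [0, 0.01, 0.0, 6, 0, 0, -0.4],
  [0, 0, 0, 0, 0, 0, -0.4],
  [0, 0, 0, 0, 0, 0, -0.4],
])

```text
time_s: 24.5
eef_pos: [0.5385, 0.1193, 0.125]
eef_rot: [-0.455, -0.541, -0.455, 0.541]
wrist_force: [-0.5, -0.9, -1.0]
opening: 0.3
```

```bash
python3 - <<'E'
from m import *
p,o=cur();print(p,o['wrist_force'],o['opening']); c=snap('wrist','w14');snap('scene','sc14')
im=cv2.imread('pics/w14.png');cv2.imwrite('pics/w14z.png',cv2.resize(im[110:350,200:440],None,fx=3.3,fy=2.5,interpolation=cv2.INTER_CUBIC))
E
```

```text
[ 0.53854885  0.11925725  0.12497638 -9.84752886] [-0.46794978 -0.88580134 -0.99690967] 0.30038538233916795
```

View pics/w14z.png

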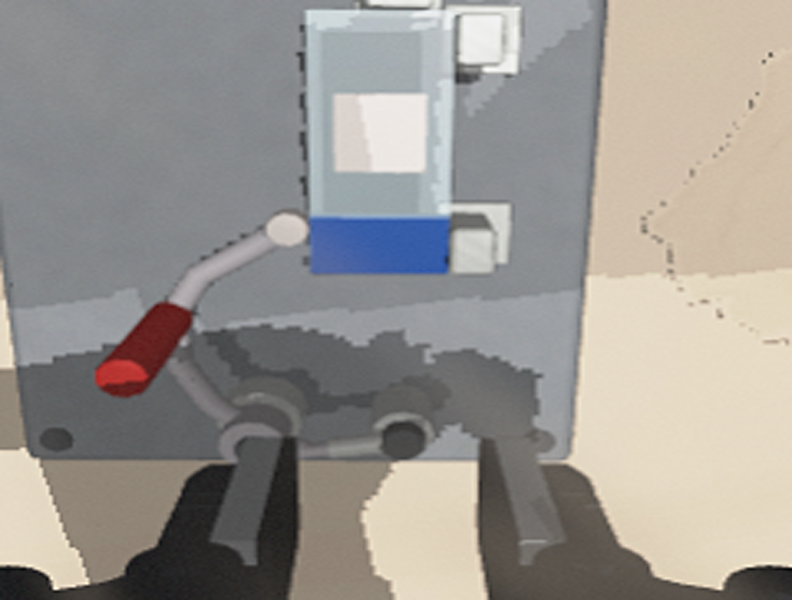

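View pics/sc14.png

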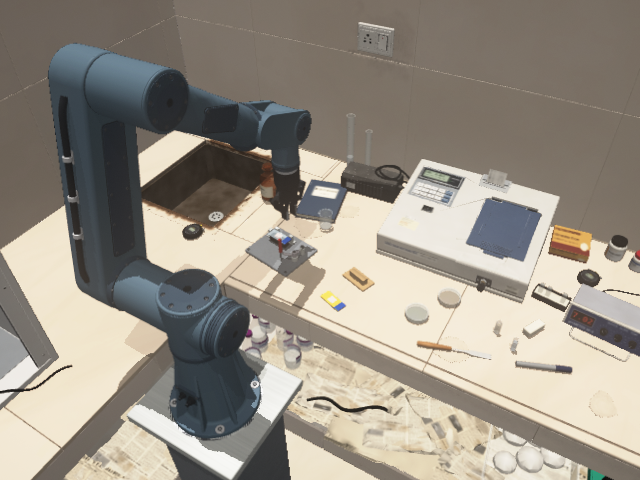

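```bash
python3 - <<'E'
from m import *
im=cv2.imread('pics/w14.png');cv2.imwrite('pics/w14y.png',cv2.resize(im[80:210,270:380],None,fx=6,fy=4.6,interpolation=cv2.INTER_CUBIC))
E
```

```text
(no output)
```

View pics/w14y.png

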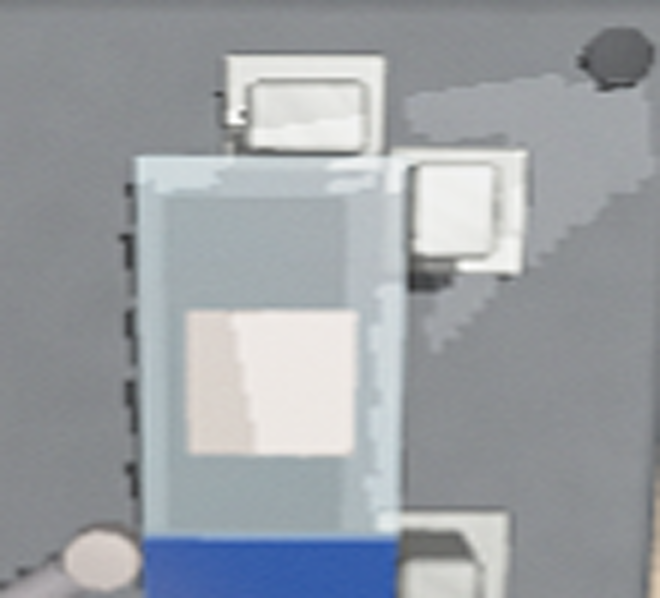

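```bash
python3 -c "
from bench import *
print(hand_in())"
```

```text
the job is handed in; nothing more can be done
None
```

The job is done and handed in at about 24.6 s. I drew the clip arm back by its post and it stayed open on its own. Then I set the glass slide on the black seat, pushed it against the fixed-edge lugs and the end stop, and brought the arm back so it sprang onto the slide.

**Last checks:** The final wrist picture shows the slide flat and square, touching both lugs and the end stop, with the white pad resting on its front long side. The gripper was about 100 mm above the work with no contact force. In the final scene picture the dishes and the beaker look unmoved. I did not look at the stopwatch on its own, but nothing went near it. Forces were small: the largest wrist force I read was about 20 N, while pressing the slide into the end stop.

**What disagreed:**
- **Fingertip position:** the real fingertips sat about 17–25 mm behind the TCP, not 11 mm ahead of it as the description says. Because of this my first grasp closed in the air above the slide. Nothing was disturbed, and I corrected the height and gripped it on the second try.
- **First pull on the post:** for the same reason, this probably caught only the top few millimetres of the post. It still opened the arm fully.

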